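Dock a finned tube block in the hidden well of a cooler

ROBOT

A 6-joint arm with a two-finger parallel gripper is mounted at the origin on the work surface. World frame = base frame: x ahead of the robot, y to its left, z up, the work surface at z = 0. Lengths are in m, angles in rad, forces in N, time in s.
With the tool pointing down it reaches from about 0.35 to 0.975 m from the base axis. Payload 17.4 kg.
Tool frame: the origin (TCP) lies midway between the tips of the shut fingers; the grasp point (between the pads) lies 19 mm behind it; z points along the fingers, y is the direction in which the jaws open and shut (so a half turn about z gives the same grasp; the last joint's range is limited). The gripper opens to 85 mm and grips with 20 to 120 N. Pads are 22 mm wide; open, the fingers measure 114 mm over their backs; the gripper's body (76 mm by 85 mm) begins 54 mm behind the grasp point. The pads swing forward as they close: fully open they stand 13 mm farther back than shut.
Start: joints at [-1.387, 0.116, 1.442, -0, 1.584, -0.038], TCP at [0.148, -0.658, 0.231] pointing down, gripper open.
Joint ranges: [-2.83, 2.83], [-0.83, 2.19], [0.07, 2.5], [-1.14, 4.28], [0.01, 3], [-2.97, 2.97]. Speed limits (rad/s): [1.89, 1.89, 2.22, 3.14, 3.14, 3.14].

INTERFACE

Orientations are given as a unit quaternion [w, x, y, z].
In Python, from rig import manip gives the robot as it stands. The module is installed in compiled form; this text tells all that it offers.
- The arm moves only by the tool jog_arm, never from a script. Its argument "commands" is one flat list of numbers, 7 for each row, row after row: the turn, a rotation vector about the tool's x, y, z in degrees, then the shift along the tool's x, y, z in m, then the finger opening in m, from 0 to 0.0854. In form: [wx, wy, wz, x, y, z, hand, wx, wy, wz, x, y, z, hand, ...]. A call has 1 to 12 rows; each row is the pose to reach, as a shift and turn from the pose measured when the call began, along the tool's axes at that moment; what a row does not reach only later rows make up. A row lasts 1/10 s, in which the tool goes at most 50 mm and 8.59 degrees, less where a joint would pass 70% of its speed; a pose out of reach is approached as far as the arm can. A call with a gripper value outside its range is refused whole. The fingers move at their own pace and stop on an object; the grip force is fixed at half the most. Time passes only in rows, so rows that repeat a pose let the fingers close. It gives the time, the measured TCP pose, the force and the opening at its end, in the units of the state.
- manip.sense(): the state, without advancing time (a new reading comes with each control period).
- manip.capture(name): name is "scene" or "top" or "wrist"; returns (picture, depth): 480x640x3 uint8, red, green, blue; 480x640 float32, m along the optical axis (not along the pixel's ray), 0 where there is no reading.
- manip.camera_params(name): a dict with "fx", "fy", "cx", "cy" (pixels), "origin" and "rotation" of the camera in the world; the wrist camera has in their place "hand_eye" (4x4, takes a point from camera to tool coordinates, whose origin is the TCP and whose axes are the flange's). Camera axes: x right, y up, looking along -z (the intrinsics and any distortion apply to the point x, -y, -z); pixel columns grow to the right and rows downward; lengths in m; the calibration is good to about 2 mm. A picture is of the moment at which its call begins: read the wrist's pose just before it. camera_params takes no time and is no camera call.
- manip.close_job(): hands the job in, once; it reports no verdict.
The state is a dict: "clock": time; "joints": joint angles; "joint_velocities": joint speeds; "effort": joint torques, N m; "tcp_pos": TCP position; "orientation": TCP orientation; "force": force on the tool from outside, world axes, zero at the start; "wrist_torque": the same for the moment, N m; "gripper_width": finger opening in m.
Only numpy, scipy, OpenCV 4.12 (cv2) and the standard library are available. Lean on these libraries where they do the work, as an engineer would, in place of code of your own. Each camera call takes 0.05 s, during which the arm holds its last target.

TASK

Load the finned tube block with the orange handle into the cooler: set it down on the open loading porch with its handle in line with the slot, slide it along under the blue hood, feeling for the hidden well until it drops between the cooling fins and sits fully home and level, then let go of it. Keep the block roughly upright throughout and leave the amber petri dish and the green tube rack where they are.

Things in the scene. Friction and masses are not known exactly. Their poses are not given: they have to be found in the camera images.
- block_center (a point): Centre (40 mm above its underside) of the loose finned aluminium tube block: 58 mm (its x) x 80 mm (y), 80 mm high, 0.2 to 0.4 kg, z up, standing on the bench. Four fins under it run along y, 12 mm high, at x = -26.5, -10.5, 10.5, 26.5 mm (5, 7, 7, 5 mm thick); above them a slab with tube caps, up to 27.5 mm from the underside. The same either way round.
- block_grip (a point): Centre of the block's orange grip, 24 mm above block_center: 18 mm (x) x 24 mm (y), from 48 to 80 mm above the block's underside; below it, down to the slab, a neck 8 mm (x) x 24 mm (y).
- cooler: Fixed white cooler; origin on the bench under its straight channel, which runs along its y; z up. Open porch at y = -200 to -60 mm, then a blue-roofed hood to y = 175 mm over a channel 61 mm wide, 28 mm clear above its floor. Floor slippery, level with the porch except at the well. Channel outer walls at x = -45 and 45 mm; a machine body 78 mm high fills x = 45 to 130, y = -125 to 175 mm.
- porch (a point): Middle of the open porch deck, on its surface: cooler x = 0, y = -135 mm, 45 mm above the bench, axes as the cooler's. Low blue guides either side, 74 mm apart, tops 10 mm above the deck; from y = -100 mm they funnel in to about 61 mm at the hood mouth. Block centre stands 85 mm above the bench on the deck.
- hood_mouth (a point): Start of the slot in the hood's roof: cooler x = 0, y = -60 mm, on the roof's top, 76 mm above the bench. The slot, 12 mm wide, runs along y from here to slot_end; the block's neck passes along it with the grip above the roof.
- slot_end (a point): Closed end of the slot, y = 155 mm. Under the hood, centred anywhere from y = 20 to 100 mm, is the unseen well: 61 mm (x) x 86 mm (y), 11 mm deep, with three fins along y, tops level with the floor, fitting between the block's fins with 2.5 mm play. Slid slowly and held loosely, the block falls in by its weight, sinks 11 mm (centre then 74 mm above the bench) and the well's end wall stops it.
- dish_a: Bystander: amber petri dish with clear lid, 92 mm across, 16 mm high; origin at the centre of its underside.
- tube_rack: Bystander: green tube rack with coloured tube caps, 70 x 130 mm, 49 mm high; origin at the centre of its underside.
- block: The same block; origin at the centre of its underside.
There are look-alikes about, which are no part of the job. Of the things that look like the block, the larger one is meant.

How it is judged:
By the outcome, as a careful person would: the job done as asked, in the order asked, and still so for the second after the job is handed in, with the robot touching nothing.
It also fails if it takes over 54 s, if anything falls off the work surface, if the arm or the gripper's body presses on something with over 40 N, if the wrist force passes 120 N, or if a joint passes its speed limit or range.

## Working session

There is one attempt and no reset: what is moved stays moved. The work goes in short steps, Python scripts to look and compute and a tool call to move; the robot and the scene stay as the last step left them, time stands still between calls to the robot, and variables do not carry over. Pictures are saved under pics/ and viewed, and the job is handed in when it is done.

Besides the shell and the picture viewer there is one more tool, called as name(argument=value, ...) on one line, values as JSON. jog_arm: Moves the arm, as the interface text tells. Its arguments: {"type":"object","properties":{"commands":{"type":"array"}},"required":["commands"]}

```bash
mkdir -p pics; cat > h.py <<'E'
import numpy as np,cv2
from rig import manip
from scipy.spatial.transform import Rotation as R
def snap(n,tag):
    s=manip.sense(); im,d=manip.capture(n); cv2.imwrite(f'pics/{tag}.png',im[:,:,::-1]); np.savez(f'pics/{tag}.npz',im=im,d=d,p=s['tcp_pos'],q=s['orientation']); return s,im,d
def cam(n,p=None,q=None):
    c=manip.camera_params(n)
    if n=='wrist':
        T=np.eye(4);w,x,y,z=q;T[:3,:3]=R.from_quat([x,y,z,w]).as_matrix();T[:3,3]=p
        M=T@np.array(c['hand_eye']);return c,M[:3,3],M[:3,:3]
    return c,np.array(c['origin']),np.array(c['rotation'])
def ray(n,uv,z,p=None,q=None):
    c,o,Rm=cam(n,p,q);uv=np.atleast_2d(uv).astype(float)
    d=np.c_[(uv[:,0]-c['cx'])/c['fx'],-(uv[:,1]-c['cy'])/c['fy'],-np.ones(len(uv))]@Rm.T
    return o+d*((z-o[2])/d[:,2])[:,None]
def cloud(n,d,p=None,q=None):
    c,o,Rm=cam(n,p,q);v,u=np.mgrid[:480,:640]
    P=np.stack([(u-c['cx'])/c['fx']*d,-(v-c['cy'])/c['fy']*d,-d],-1)@Rm.T+o
    return P
E
python3 - <<'E'
from h import *
for n in('scene','top','wrist'): snap(n,n+'0')
for n in('scene','top','wrist'): print(n,manip.camera_params(n))
print(manip.sense())
E
```

```text
scene {'fx': 451.6005330860198, 'fy': 451.6005330860198, 'cx': 310.66452864350566, 'cy': 246.81865087938385, 'origin': array([1.27040079, 0.10306843, 0.59630611]), 'rotation': array([0.59633617, 0.30405013, 0.33775766, 0.66170723])}
top {'fx': 615.0826004926525, 'fy': 615.0826004926525, 'cx': 322.8237933661534, 'cy': 224.7034794144632, 'origin': array([0.24662253, 0.03875794, 1.60311083]), 'rotation': array([-0.69731696, -0.06484232,  0.06495832,  0.71086211])}
wrist {'fx': 343.64735301032505, 'fy': 343.64735301032505, 'cx': 321.4869746635821, 'cy': 239.59789275934224, 'hand_eye': array([[ 8.04057161e-05,  9.46512957e-01,  3.22665796e-01,
         8.33480973e-02],
       [ 9.99999892e-01,  7.13329828e-05, -4.58441216e-04,
         1.55724405e-03],
       [-4.56937265e-04,  3.22665798e-01, -9.46512849e-01,
        -1.41351794e-01],
       [ 0.00000000e+00,  0.00000000e+00,  0.00000000e+00,
         1.00000000e+00]])}
{'clock': 0.15, 'joints': array([-1.38679015e+00,  1.16374375e-01,  1.44212313e+00,  2.01124793e-05,
        1.58398871e+00, -3.77952490e-02]), 'joint_velocities': array([-0.00163921, -0.00035753, -0.00396892,  0.00019433,  0.00063663,
        0.00084478]), 'effort': array([ 5.45649618e-04, -7.32508206e+01, -6.32849193e+01, -1.41351466e-04,
        4.99634683e-03, -5.47558500e-05]), 'tcp_pos': array([ 0.1484648 , -0.6583208 ,  0.23072569]), 'orientation': array([-4.46320274e-04,  9.93856703e-01,  1.10673641e-01, -2.26043486e-05]), 'force': array([-0.13015764, -1.15634199, -0.20081154]), 'wrist_torque': array([-0.01028205,  0.01517854,  0.01338375]), 'gripper_width': 0.08563400701408717}
```

```bash
python3 - <<'E'
s=open('h.py').read()
s=s.replace("np.array(c['rotation'])","R.from_quat(np.array(c['rotation'])[[1,2,3,0]]).as_matrix()")
open('h.py','w').write(s)
E
```

```text
(no output)
```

View pics/scene0.png

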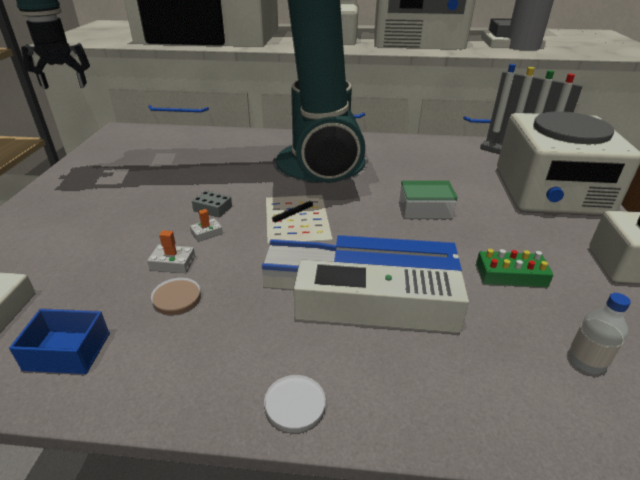

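View pics/top0.png

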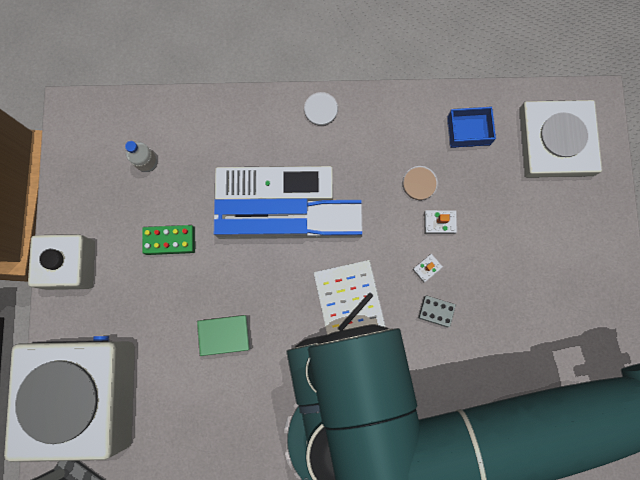

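View pics/wrist0.png

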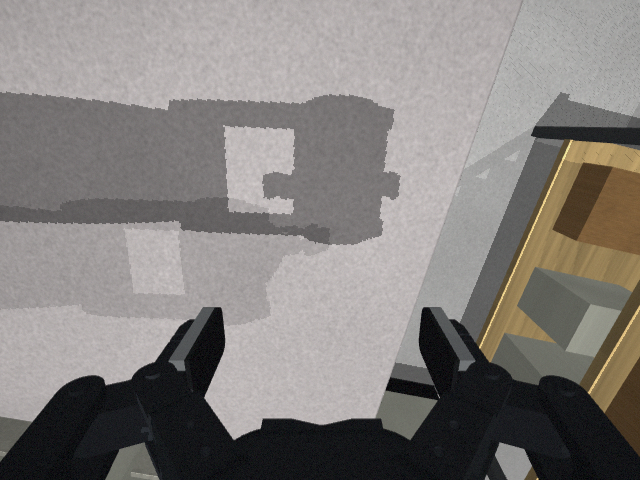

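```bash
python3 - <<'E'
from h import *
im=cv2.imread('pics/top0.png'); 
a=cv2.resize(im[190:300,390:480],None,fx=5,fy=5,interpolation=2)
sc=cv2.imread('pics/scene0.png'); b=cv2.resize(sc[190:310,130:250],None,fx=4,fy=4)
cv2.imwrite('pics/cropA.png',a);cv2.imwrite('pics/cropB.png',b)
a=cv2.resize(im[155:245,205:370],None,fx=4.8,fy=4.8,interpolation=2);cv2.imwrite('pics/cropC.png',a)
d=np.load('pics/top0.npz')['d'];P=cloud('top',d)
for n,uv in dict(big=(440,221),small=(428,267),porch=(335,218),hood=(260,228),body=(250,170),table=(400,140),slot_end=(216,216),body2=(330,195)).items():print(n,P[uv[1],uv[0]].round(4))
hsv=cv2.cvtColor(im,cv2.COLOR_BGR2HSV)
for nm,lo,hi in(('orange',(3,150,100),(14,255,255)),('blue',(105,140,80),(125,255,255))):
    m=cv2.inRange(hsv,lo,hi);n,l,st,c=cv2.connectedComponentsWithStats(m)
    for i in range(1,n):
        if st[i,4]>15:print(nm,st[i],c[i].round(1))
E
```

```text
big [ 0.5357 -0.262   0.0686]
small [ 0.4197 -0.2266  0.0625]
porch [0.5528 0.004  0.0475]
hood [0.5248 0.1942 0.078 ]
body [0.6751 0.2192 0.0828]
table [ 0.7763 -0.1793 -0.0044]
slot_end [0.558  0.3057 0.0768]
body2 [0.6063 0.0161 0.0797]
orange [440 215   8   7  20] [442.8 219.6]
blue [ 451  107   45   35 1074] [471.3 126. ]
blue [126 141  11  11  91] [130.7 145.9]
blue [ 214  199  148   36 3144] [268.6 216.2]
blue [ 94 336  14   5  59] [100.5 337.7]
```

View pics/cropA.png

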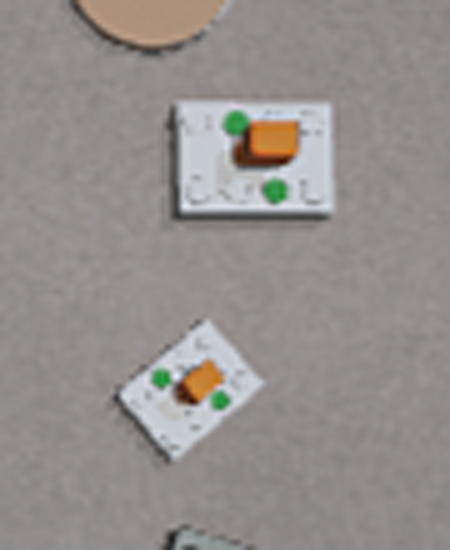

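View pics/cropB.png

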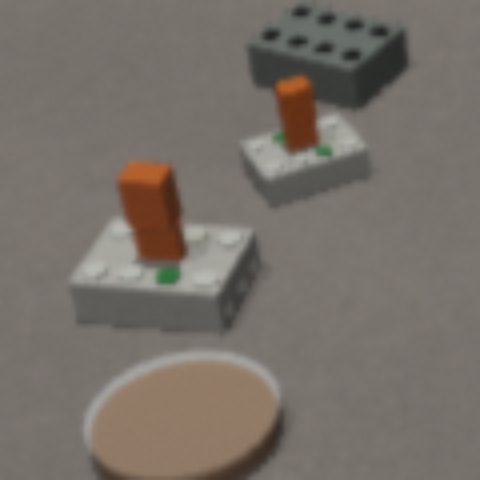

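View pics/cropC.png

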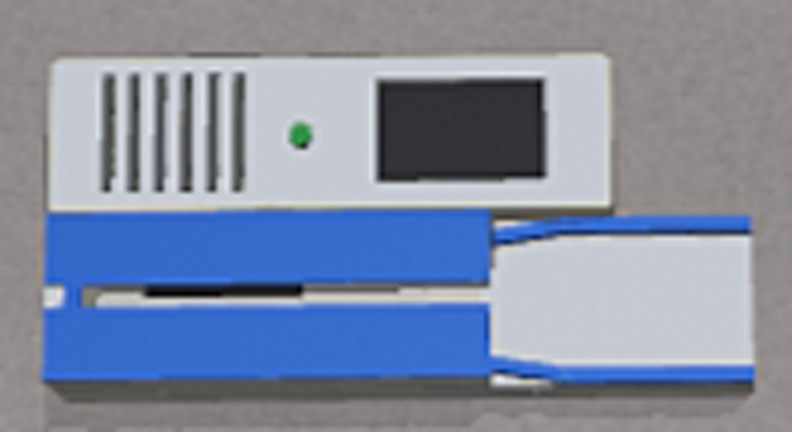

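```bash
python3 - <<'E'
from h import *
im=cv2.imread('pics/top0.png');hsv=cv2.cvtColor(im,cv2.COLOR_BGR2HSV)
m=cv2.inRange(hsv,(3,150,60),(16,255,255));print(np.argwhere(m[200:240,425:460])[:, ::-1].min(0)+[425,200],np.argwhere(m[200:240,425:460])[:, ::-1].max(0)+[425,200])
print('grip top',ray('top',[390+273/5,190+138/5],.08))
print('slab corners',ray('top',[[390+175/5,190+103/5],[390+332/5,190+103/5],[390+332/5,190+212/5],[390+175/5,190+212/5]],.026).round(4))
c=lambda x,y:[205+x/4.8,155+y/4.8]
print('hood z76',ray('top',[c(45,214),c(491,208),c(491,380),c(43,380)],.076).round(4))
print('slot',ray('top',[c(83,296),c(490,295)],.076).round(4), 'dark',ray('top',[c(145,291),c(302,291)],.036).round(4))
print('porch',ray('top',[c(752,233),c(752,365)],.055).round(4))
s=manip.sense();w,x,y,z=s['orientation'];Rt=R.from_quat([x,y,z,w]).as_matrix()
print(Rt.round(3)); 
Rd=np.array([[1,0,0],[0,-1,0],[0,0,-1.]])
print('rotvec tool deg',R.from_matrix(Rt.T@Rd).as_rotvec(degrees=True))
print('shift',Rt.T@(np.array([.535,-.265,.2])-s['tcp_pos']))
E
```

```text
[437 215] [448 222]
grip top [[ 0.54206041 -0.27178915  0.08      ]]
slab corners [[ 0.5722 -0.2325  0.026 ]
 [ 0.5706 -0.3147  0.026 ]
 [ 0.5127 -0.3113  0.026 ]
 [ 0.5143 -0.2297  0.026 ]]
hood z76 [[0.6009 0.3105 0.076 ]
 [0.5996 0.074  0.076 ]
 [0.5071 0.0753 0.076 ]
 [0.5116 0.3104 0.076 ]]
slot [[0.5562 0.2899 0.076 ]
 [0.5525 0.0752 0.076 ]] dark [[0.5664 0.2629 0.036 ]
 [0.5647 0.1779 0.036 ]]
porch [[ 0.5879 -0.0654  0.055 ]
 [ 0.516  -0.0632  0.055 ]]
[[ 0.976  0.22  -0.   ]
 [ 0.22  -0.976  0.001]
 [ 0.    -0.001 -1.   ]]
rotvec tool deg [-5.12495261e-02  2.59558488e-03  1.27082994e+01]
shift [ 0.46359013 -0.29862504  0.0310171 ]
```

jog_arm(commands=[0, 0, 6, 0.04, -0.026, 0, 0.085, 0, 0, 12.7, 0.08, -0.05, 0, 0.085, 0, 0, 12.7, 0.12, -0.077, 0, 0.085, 0, 0, 12.7, 0.16, -0.103, 0, 0.085, 0, 0, 12.7, 0.2, -0.129, 0.01, 0.085, 0, 0, 12.7, 0.24, -0.155, 0.01, 0.085, 0, 0, 12.7, 0.28, -0.18, 0.02, 0.085, 0, 0, 12.7, 0.32, -0.206, 0.03, 0.085, 0, 0, 12.7, 0.36, -0.232, 0.031, 0.085, 0, 0, 12.7, 0.4, -0.258, 0.031, 0.085, 0, 0, 12.7, 0.44, -0.283, 0.031, 0.085, 0, 0, 12.7, 0.464, -0.299, 0.031, 0.085])

```text
clock: 1.35
tcp_pos: [0.537, -0.2621, 0.1998]
orientation: [-0.001, 1.0, 0.001, -0.0]
force: [0.9, -0.3, -0.8]
gripper_width: 0.0852
```

```bash
python3 - <<'E'
from h import *
s,im,d=snap('wrist','wrist1');s=manip.sense();print(s['clock'],s['tcp_pos'],s['orientation'],s['joints'],s['joint_velocities'].round(3))
E
```

```text
1.4 [ 0.53861778 -0.26016045  0.19962024] [-1.15352443e-03  9.99998184e-01  1.50684807e-03  1.75426601e-04] [-0.49367619 -0.04020993  1.65338888  0.00219855  1.52920139  1.07401415] [-0.068 -0.015  0.015 -0.011  0.    -0.09 ]
```

View pics/wrist1.png

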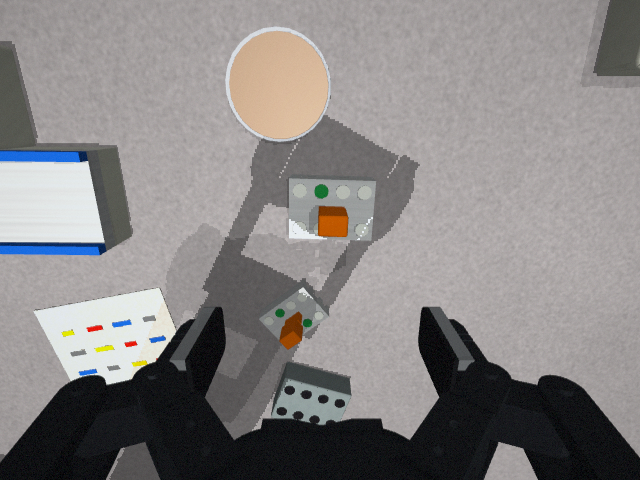

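```bash
cat > m.py <<'E'
from h import *
import sys
def grip(tag,ztop):
    f=np.load(f'pics/{tag}.npz');im=f['im'];hsv=cv2.cvtColor(im,cv2.COLOR_RGB2HSV)
    m=cv2.inRange(hsv,(3,180,60),(16,255,255));n,l,st,c=cv2.connectedComponentsWithStats(m)
    for i in range(1,n):
        if st[i,4]>150:
            print(st[i]);v=hsv[...,2][l==i];print('V pct',np.percentile(v,[10,30,50,70,90]))
    return f,l,st
E
python3 - <<'E'
from m import *
f,l,st=grip('wrist1',.08)
im=f['im'];cv2.imwrite('pics/crop1.png',cv2.resize(im[165:255,275:390,::-1],None,fx=6,fy=6,interpolation=2))
E
```

```text
[318 207  30  30 845]
V pct [119. 146. 188. 190. 192.]
[280 312  23  37 568]
V pct [104. 107. 109. 151. 155.]
```

View pics/crop1.png

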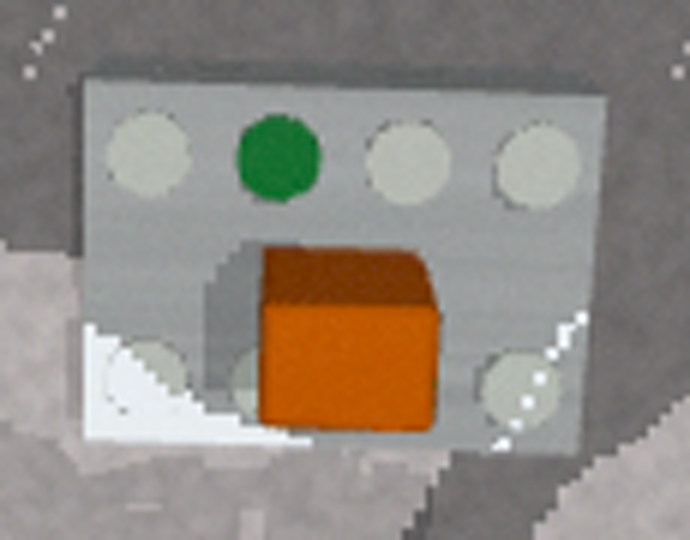

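```bash
python3 - <<'E'
from h import *
f=np.load('pics/wrist1.npz');p,q=f['p'],f['q']
k=lambda a:np.array(a)/6.+[275-.4,165-.4]
g=ray('wrist',k([(263,303),(438,308),(433,432),(258,428)]),.08,p,q);print(g.round(4),g.mean(0).round(4))
s=ray('wrist',k([(84,78),(606,97),(580,453),(84,440)]),.0255,p,q);print(s.round(4),s.mean(0).round(4))
c=ray('wrist',k([(149,155),(540,167)]),.0275,p,q);d=c[0]-c[1];print('yaw',np.degrees(np.arctan2(-d[0],d[1])), 'g',[np.degrees(np.arctan2(-(a-b)[0],(a-b)[1])) for a,b in((g[0],g[1]),(g[3],g[2]),(s[0],s[1]))])
st=manip.sense();w,x,y,z=st['orientation'];Rt=R.from_quat([x,y,z,w]).as_matrix();print(st['tcp_pos'],'tool yaw',np.degrees(np.arctan2(Rt[1,0],Rt[0,0])))
t=g.mean(0);print('to block shift',Rt.T@(np.r_[t[:2],.051]-st['tcp_pos']))
E
```

```text
[[ 0.5519 -0.2611  0.08  ]
 [ 0.5513 -0.284   0.08  ]
 [ 0.5342 -0.2838  0.08  ]
 [ 0.5347 -0.2604  0.08  ]] [ 0.543  -0.2723  0.08  ]
[[ 0.5729 -0.2333  0.0255]
 [ 0.5702 -0.313   0.0255]
 [ 0.5127 -0.3118  0.0255]
 [ 0.5147 -0.2317  0.0255]] [ 0.5426 -0.2725  0.0255]
yaw -1.6557989306331766 g [np.float64(-1.5681020909068597), np.float64(-1.2549145935035804), np.float64(-1.9628154668978992)]
[ 0.53861778 -0.26016045  0.19962024] tool yaw 0.17264883969911318
to block shift [0.00434007 0.01251236 0.14859332]
```

jog_arm(commands=[0, 0, 1.7, 0.004, 0.0125, 0.04, 0.085, 0, 0, 1.7, 0.004, 0.0125, 0.08, 0.085, 0, 0, 1.7, 0.004, 0.0125, 0.11, 0.085, 0, 0, 1.7, 0.004, 0.0125, 0.11, 0.085])

```text
clock: 1.8
tcp_pos: [0.5407, -0.2714, 0.0849]
orientation: [-0.003, 1.0, -0.013, -0.003]
force: [0.3, -0.3, 0.7]
gripper_width: 0.085
```

```bash
cat >> h.py <<'E'
def to(xyz,yaw):
    st=manip.sense();w,x,y,z=st['orientation'];Rt=R.from_quat([x,y,z,w]).as_matrix()
    a=np.radians(yaw);Rd=R.from_euler('z',a).as_matrix()@np.diag([1,-1,-1.])
    print('t',round(st['clock'],2),st['tcp_pos'].round(4),'F',np.round(st['force'],1),'w',round(st['gripper_width'],4),'yaw',np.degrees(np.arctan2(Rt[1,0],Rt[0,0])).round(2))
    print('turn',R.from_matrix(Rt.T@Rd).as_rotvec(degrees=True).round(2),'shift',(Rt.T@(np.array(xyz)-st['tcp_pos'])).round(4))
E
python3 -c "
from h import *
to([.543,-.2723,.05],-1.6)"
```

```text
t 1.8 [ 0.5407 -0.2714  0.0849] F [ 0.3 -0.3  0.7] w 0.085 yaw -1.53
turn [-0.32  0.34  0.07] shift [0.0025 0.0011 0.0349]
```

jog_arm(commands=[-0.3, 0.3, 0.1, 0.0025, 0.001, 0.018, 0.085, -0.3, 0.3, 0.1, 0.0025, 0.001, 0.035, 0.085, -0.3, 0.3, 0.1, 0.0025, 0.001, 0.035, 0.06, -0.3, 0.3, 0.1, 0.0025, 0.001, 0.035, 0.035, -0.3, 0.3, 0.1, 0.0025, 0.001, 0.035, 0.01, -0.3, 0.3, 0.1, 0.0025, 0.001, 0.035, 0.01, -0.3, 0.3, 0.1, 0.0025, 0.001, 0.035, 0.01, -0.3, 0.3, 0.1, 0.0025, 0.001, 0.035, 0.01, -0.3, 0.3, 0.1, 0.0025, 0.001, 0.035, 0.01])

```text
clock: 2.7
tcp_pos: [0.5435, -0.2726, 0.0512]
orientation: [0.0, 1.0, -0.014, 0.0]
force: [0.2, -1.1, 6.4]
gripper_width: 0.0232
```

```bash
python3 -c "
from h import *
to([.543,-.2723,.05],-1.6)"
```

```text
t 2.7 [ 0.5435 -0.2726  0.0512] F [ 0.2 -1.1  6.4] w 0.0232 yaw -1.63
turn [ 0.03 -0.05 -0.03] shift [-0.0005 -0.0003  0.0012]
```

jog_arm(commands=[0, 0, 0, 0, 0, -0.03, 0.01, 0, 0, 0, 0, 0, -0.07, 0.01, 0, 0, 0, 0, -0.03, -0.11, 0.01, 0, 0, 0, 0.002, -0.07, -0.12, 0.01, 0, 0, 0, 0.004, -0.11, -0.12, 0.01, 0, 0, 0, 0.007, -0.15, -0.12, 0.01, 0, 0, 0, 0.01, -0.19, -0.12, 0.01, 0, 0, 0, 0.01, -0.22, -0.12, 0.01, 0, 0, 0, 0.01, -0.23, -0.12, 0.01, 0, 0, 0, 0.01, -0.23, -0.12, 0.01, 0, 0, 0, 0.01, -0.23, -0.12, 0.01])

```text
clock: 3.8
tcp_pos: [0.5599, -0.0436, 0.1711]
orientation: [0.0, 1.0, -0.014, 0.0]
force: [-0.8, 0.4, -2.1]
gripper_width: 0.0231
```

```bash
python3 - <<'E'
from h import *
s,im,d=snap('wrist','wrist2');to([.553,-.005,.17],-1)
E
```

```text
t 3.85 [ 0.5599 -0.0439  0.171 ] F [-0.   0.4 -3.2] w 0.0226 yaw -1.67
turn [ 0.05 -0.04 -0.67] shift [-0.008  -0.0387  0.001 ]
```

View pics/wrist2.png

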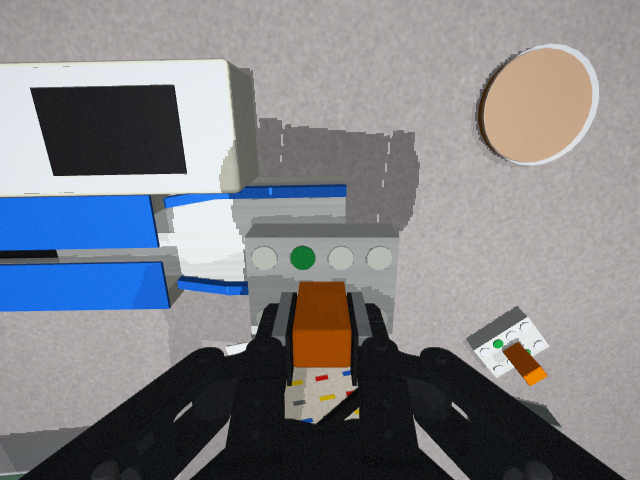

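```bash
python3 - <<'E'
from h import *
f=np.load('pics/wrist2.npz');p,q,im=f['p'],f['q'],f['im'];hsv=cv2.cvtColor(im,cv2.COLOR_RGB2HSV)
m=cv2.inRange(hsv,(105,150,80),(125,255,255))
a=[];b=[];o=[];o2=[]
for u in range(5,150,4):
    col=m[:,u]>0
    r=np.where(col[190:320])[0]+190
    mid=256
    up=r[r<mid+3]; lo=r[r>mid+3]
    a.append((u,up.max()+.5));b.append((u,lo.min()-.5));o.append((u,up.min()-.5));o2.append((u,lo.max()+.5))
for nm,x in (('upslot',a),('lowslot',b),('upout',o),('lowout',o2)):
    P=ray('wrist',x,.076,p,q);k=np.polyfit(P[:,1],P[:,0],1);print(nm,k,'x@.075',np.polyval(k,.075),'x@0.17',np.polyval(k,.17),'res',np.std(P[:,0]-np.polyval(k,P[:,1])))
mo=ray('wrist',[(157.5,247),(163,262),(152,196),(169.5,307)],.076,p,q);print('mouth',mo)
print('well dark edge',ray('wrist',[(57,254)],.045,p,q))
cv2.imwrite('pics/crop2.png',cv2.resize(im[175:325,0:260,::-1],None,fx=3,fy=3,interpolation=2))
# held grip
print(ray('wrist',[(300,282),(345,282)],.171-.05+.08,p,q))
E
```

```text
upslot [0.00230781 0.56090627] x@.075 0.5610793518504924 x@0.17 0.5612985936305218 res 0.0002733275869557545
lowslot [0.01114946 0.54872287] x@.075 0.5495590762919618 x@0.17 0.5506182753046092 res 0.00024080270867081125
upout [0.0088297  0.59899102] x@.075 0.5996532482689548 x@0.17 0.6004920699474207 res 0.0002085152894023577
lowout [0.0105559  0.50936565] x@.075 0.5101573458062933 x@0.17 0.5111601558434249 res 0.00024405535227474897
mouth [[0.56086783 0.07473625 0.076     ]
 [0.54895201 0.0728098  0.076     ]
 [0.59858141 0.07169444 0.076     ]
 [0.5111562  0.07443714 0.076     ]]
well dark edge [[0.54627667 0.17550091 0.045     ]]
[[ 0.58981224 -0.03827301  0.201     ]
 [ 0.58934549 -0.05436184  0.201     ]]
```

View pics/crop2.png

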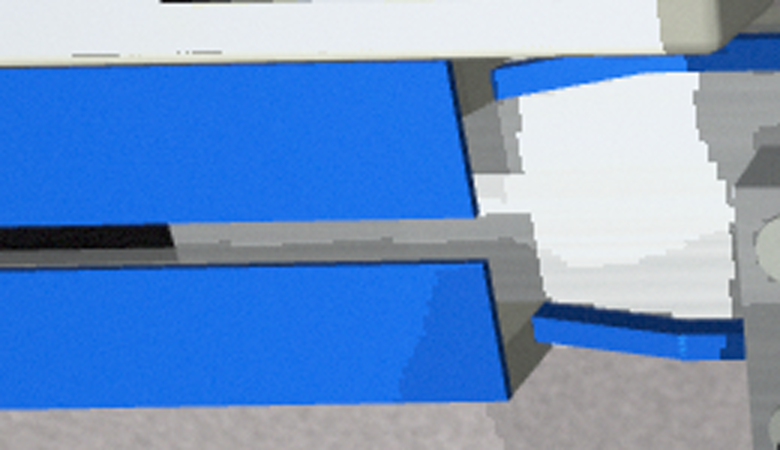

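jog_arm(commands=[0, 0, -1, -0.006, -0.036, 0.03, 0.01, 0, 0, -1, -0.0065, -0.036, 0.055, 0.01, 0, 0, -1, -0.0065, -0.036, 0.07, 0.01, 0, 0, -1, -0.0065, -0.036, 0.07, 0.01, 0, 0, -1, -0.0065, -0.036, 0.07, 0.01])

```text
clock: 4.35
tcp_pos: [0.5549, -0.0087, 0.1018]
orientation: [0.001, 1.0, -0.006, 0.001]
force: [1.0, 0.3, -1.8]
gripper_width: 0.0227
```

```bash
python3 - <<'E'
from h import *
s,im,d=snap('wrist','wrist3');snap('scene','scene3');to([.5545,-.008,.096],-.6)
E
```

```text
t 4.45 [ 0.5553 -0.0085  0.1025] F [-0.3  0.4 -1.5] w 0.023 yaw -0.72
turn [ 0.06 -0.15 -0.12] shift [-0.0008 -0.0005  0.0065]
```

View pics/wrist3.png

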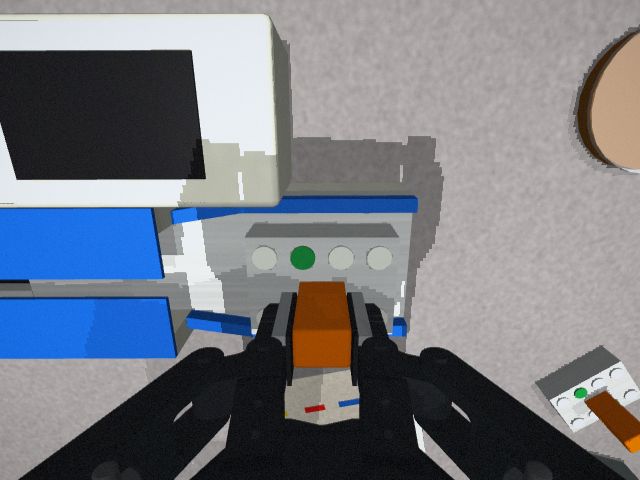

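View pics/scene3.png

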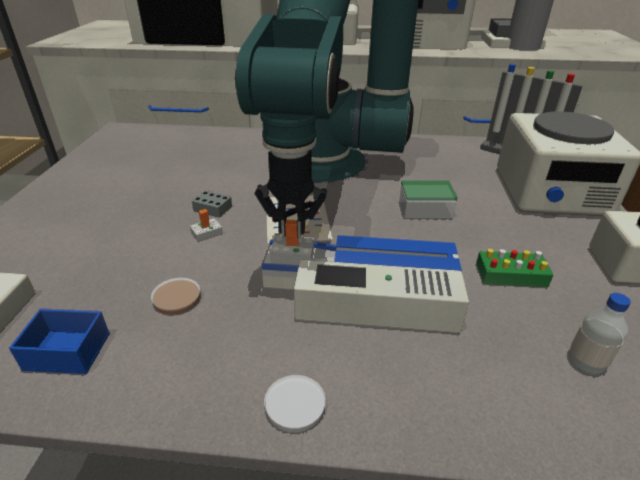

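jog_arm(commands=[0, 0, -0.1, -0.0008, 0, 0.002, 0.01, 0, 0, -0.1, -0.0008, 0, 0.004, 0.01, 0, 0, -0.1, -0.0008, 0, 0.006, 0.01, 0, 0, -0.1, -0.0008, 0, 0.007, 0.01, 0, 0, -0.1, -0.0008, 0, 0.007, 0.01])

```text
clock: 4.95
tcp_pos: [0.5548, -0.0085, 0.0962]
orientation: [0.001, 1.0, -0.005, 0.002]
force: [-0.4, -0.6, 4.2]
gripper_width: 0.0231
```

```bash
python3 - <<'E'
from h import *
to([.5545,-.008,.096],-.6)
E
```

```text
t 4.95 [ 0.5548 -0.0085  0.0962] F [-0.4 -0.6  4.2] w 0.0231 yaw -0.62
turn [ 0.07 -0.21 -0.02] shift [-0.0003 -0.0005  0.0002]
```

jog_arm(commands=[0, 0, 0, 0, 0, 0, 0.028, 0, 0, 0, 0, 0, 0, 0.028, 0, 0, 0, 0, 0, 0, 0.028])

```text
clock: 5.25
tcp_pos: [0.5548, -0.0085, 0.0962]
orientation: [0.001, 1.0, -0.005, 0.002]
force: [0.4, 0.2, -0.6]
gripper_width: 0.0281
```

```bash
python3 - <<'E'
from h import *
s,im,d=snap('wrist','wrist4')
cv2.imwrite('pics/crop4.png',cv2.resize(im[180:400,160:430,::-1],None,fx=2.5,fy=2.5))
to([.5545,-.008,.096],-.6)
E
```

```text
t 5.3 [ 0.5548 -0.0085  0.0962] F [ 0.3 -0.2  0. ] w 0.028 yaw -0.62
turn [ 0.07 -0.2  -0.02] shift [-0.0003 -0.0004  0.0002]
```

View pics/crop4.png

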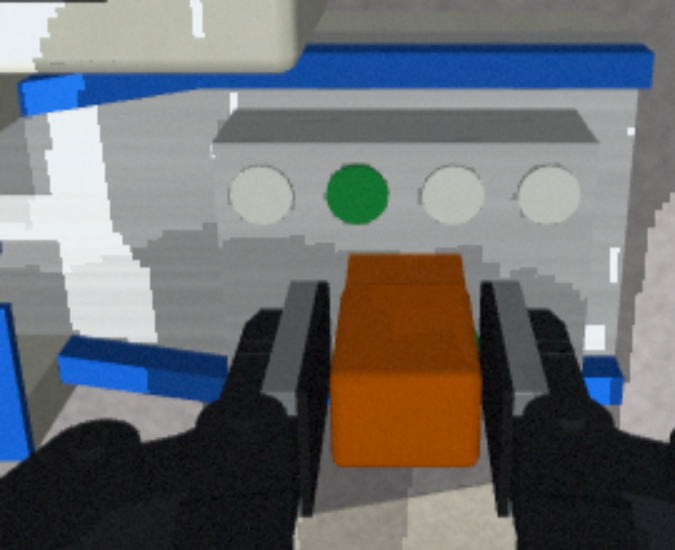

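jog_arm(commands=[0, 0, 0, 0, -0.004, 0, 0.028, 0, 0, 0, 0, -0.008, 0, 0.028, 0, 0, 0, 0, -0.012, 0, 0.028, 0, 0, 0, 0, -0.016, 0, 0.028, 0, 0, 0, 0, -0.02, 0, 0.028, 0, 0, 0, 0, -0.024, 0, 0.028, 0, 0, 0, 0, -0.028, 0, 0.028, 0, 0, 0, 0, -0.032, 0, 0.028, 0, 0, 0, 0, -0.036, 0, 0.028, 0, 0, 0, 0, -0.04, 0, 0.028, 0, 0, 0, 0, -0.044, 0, 0.028, 0, 0, 0, 0, -0.048, 0, 0.028])

```text
clock: 6.5
tcp_pos: [0.5553, 0.0399, 0.0961]
orientation: [0.001, 1.0, -0.005, 0.002]
force: [-0.4, -0.2, -0.3]
gripper_width: 0.028
```

```bash
python3 - <<'E'
from h import *
s,im,d=snap('wrist','wrist5')
cv2.imwrite('pics/crop5.png',cv2.resize(im[180:400,160:430,::-1],None,fx=2.5,fy=2.5))
to([.555,.04,.096],-.6)
E
```

```text
t 6.55 [0.5553 0.0403 0.0961] F [ 0.3 -0.4  0.8] w 0.028 yaw -0.61
turn [ 0.05 -0.2  -0.01] shift [-0.0003  0.0003  0.0001]
```

View pics/crop5.png

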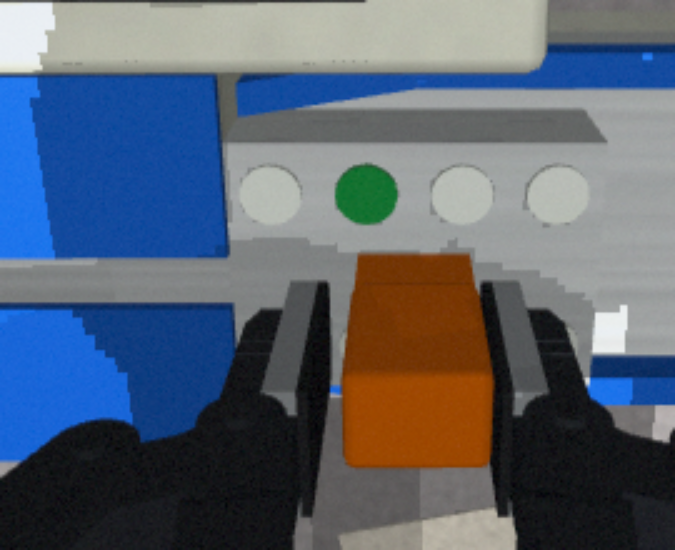

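jog_arm(commands=[0, 0, 0, 0, -0.003, 0, 0.028, 0, 0, 0, 0, -0.006, 0, 0.028, 0, 0, 0, 0, -0.009, 0, 0.028, 0, 0, 0, 0, -0.012, 0, 0.028, 0, 0, 0, 0, -0.016, 0, 0.028, 0, 0, 0, 0, -0.02, 0, 0.028, 0, 0, 0, 0, -0.024, 0, 0.028, 0, 0, 0, 0, -0.028, 0, 0.028, 0, 0, 0, 0, -0.032, 0, 0.028, 0, 0, 0, 0, -0.036, 0, 0.028, 0, 0, 0, 0, -0.04, 0, 0.028, 0, 0, 0, 0, -0.044, 0, 0.028])

```text
clock: 7.75
tcp_pos: [0.5558, 0.0846, 0.0961]
orientation: [0.0, 1.0, -0.005, 0.002]
force: [-0.2, -1.5, -0.4]
gripper_width: 0.0279
```

```bash
python3 - <<'E'
from h import *
s,im,d=snap('wrist','wrist6')
cv2.imwrite('pics/crop6.png',cv2.resize(im[180:400,160:430,::-1],None,fx=2.5,fy=2.5))
to([.5555,.088,.096],-.6)
E
```

```text
t 7.8 [0.5558 0.085  0.0961] F [-0.4 -0.6  0.3] w 0.0283 yaw -0.6
turn [ 0.04 -0.2   0.  ] shift [-0.0003 -0.003   0.0001]
```

View pics/crop6.png

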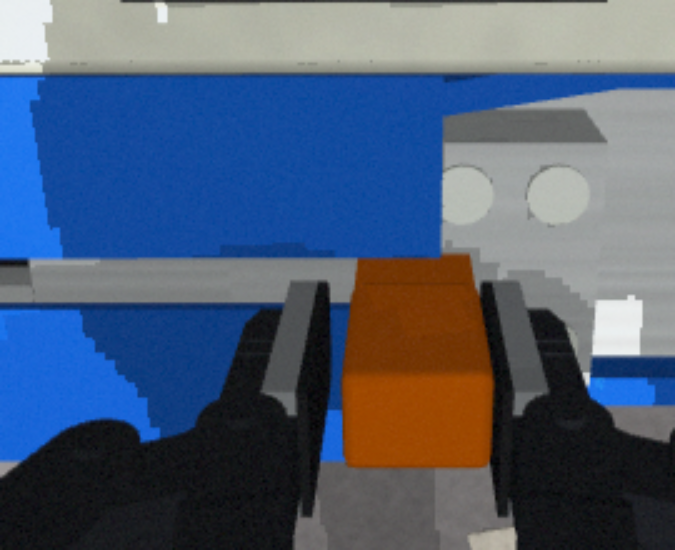

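jog_arm(commands=[0, 0, 0, 0, -0.004, 0, 0.028, 0, 0, 0, 0, -0.008, 0, 0.028, 0, 0, 0, 0, -0.012, 0, 0.028, 0, 0, 0, 0, -0.016, 0, 0.028, 0, 0, 0, 0, -0.02, 0, 0.028, 0, 0, 0, 0, -0.024, 0, 0.028, 0, 0, 0, 0, -0.028, 0, 0.028, 0, 0, 0, 0, -0.032, 0, 0.028, 0, 0, 0, 0, -0.036, 0, 0.028, 0, 0, 0, 0, -0.04, 0, 0.028, 0, 0, 0, 0, -0.044, 0, 0.028, 0, 0, 0, 0, -0.048, 0, 0.028])

```text
clock: 9.0
tcp_pos: [0.5563, 0.1334, 0.096]
orientation: [0.0, 1.0, -0.005, 0.002]
force: [0.0, -1.8, -0.0]
gripper_width: 0.0279
```

```bash
python3 - <<'E'
from h import *
to([.556,.133,.096],-.6)
E
```

```text
t 9.0 [0.5563 0.1334 0.096 ] F [ 0.  -1.8 -0. ] w 0.0279 yaw -0.6
turn [ 0.04 -0.2   0.  ] shift [-0.0003  0.0004  0.    ]
```

jog_arm(commands=[0, 0, 0, 0, -0.003, 0, 0.028, 0, 0, 0, 0, -0.006, 0, 0.028, 0, 0, 0, 0, -0.009, 0, 0.028, 0, 0, 0, 0, -0.012, 0, 0.028, 0, 0, 0, 0, -0.015, 0, 0.028, 0, 0, 0, 0, -0.018, 0, 0.028, 0, 0, 0, 0, -0.021, 0, 0.028, 0, 0, 0, 0, -0.024, 0, 0.028, 0, 0, 0, 0, -0.027, 0, 0.028, 0, 0, 0, 0, -0.03, 0, 0.028, 0, 0, 0, 0, -0.033, 0, 0.028, 0, 0, 0, 0, -0.036, 0, 0.028])

```text
clock: 10.2
tcp_pos: [0.5567, 0.1697, 0.096]
orientation: [0.0, 1.0, -0.005, 0.002]
force: [-0.0, -0.4, 0.7]
gripper_width: 0.0277
```

```bash
python3 - <<'E'
from h import *
s,im,d=snap('wrist','wrist7')
to([.5565,.17,.096],-.6)
cv2.imwrite('pics/crop7.png',cv2.resize(im[180:400,160:430,::-1],None,fx=2.5,fy=2.5))
E
```

```text
t 10.25 [0.5567 0.17   0.096 ] F [ 0.6 -0.2 -0.2] w 0.028 yaw -0.59
turn [ 0.03 -0.2   0.01] shift [-0.0002 -0.      0.    ]
```

View pics/crop7.png

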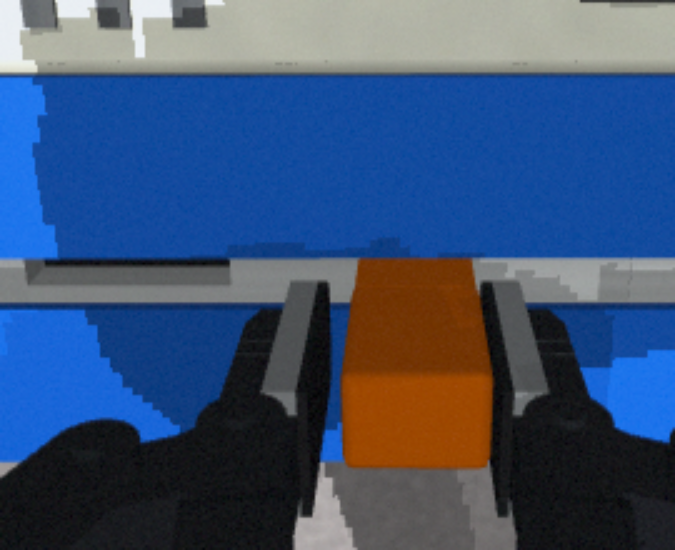

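jog_arm(commands=[0, 0, 0, 0, -0.0025, 0, 0.028, 0, 0, 0, 0, -0.005, 0, 0.028, 0, 0, 0, 0, -0.0075, 0, 0.028, 0, 0, 0, 0, -0.01, 0, 0.028, 0, 0, 0, 0, -0.0125, 0, 0.028, 0, 0, 0, 0, -0.015, 0, 0.028, 0, 0, 0, 0, -0.0175, 0, 0.028, 0, 0, 0, 0, -0.02, 0, 0.028, 0, 0, 0, 0, -0.0225, 0, 0.028, 0, 0, 0, 0, -0.025, 0, 0.028, 0, 0, 0, 0, -0.0275, 0, 0.028, 0, 0, 0, 0, -0.03, 0, 0.028])

```text
clock: 11.45
tcp_pos: [0.557, 0.2002, 0.096]
orientation: [0.0, 1.0, -0.005, 0.002]
force: [0.1, -1.7, -1.2]
gripper_width: 0.0281
```

```bash
python3 - <<'E'
from h import *
s,im,d=snap('wrist','wrist8')
to([.557,.2,.096],-.6)
cv2.imwrite('pics/crop8.png',cv2.resize(im[180:400,160:430,::-1],None,fx=2.5,fy=2.5))
E
```

```text
t 11.5 [0.557  0.2005 0.096 ] F [-0.8 -0.  -0.5] w 0.0279 yaw -0.58
turn [ 0.02 -0.21  0.02] shift [0.     0.0005 0.    ]
```

View pics/crop8.png

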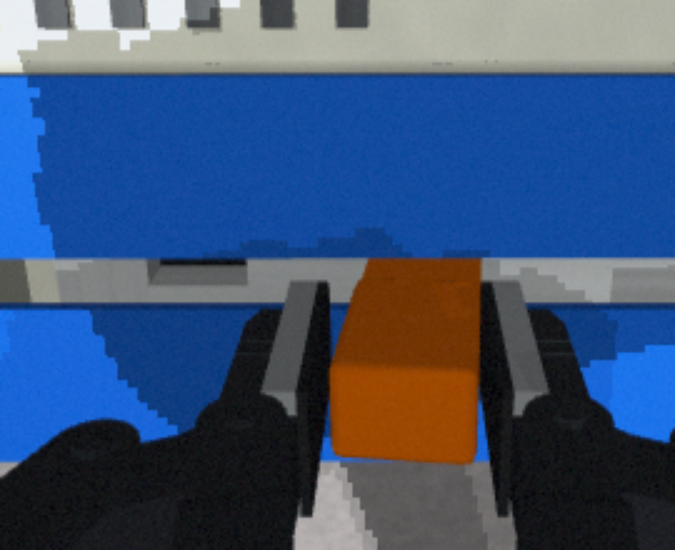

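jog_arm(commands=[0, 0, 0, 0, -0.0015, 0, 0.028, 0, 0, 0, 0, -0.003, 0, 0.028, 0, 0, 0, 0, -0.0045, 0, 0.028, 0, 0, 0, 0, -0.006, 0, 0.028, 0, 0, 0, 0, -0.0075, 0, 0.028, 0, 0, 0, 0, -0.009, 0, 0.028, 0, 0, 0, 0, -0.0105, 0, 0.028, 0, 0, 0, 0, -0.012, 0, 0.028])

```text
clock: 12.3
tcp_pos: [0.5571, 0.2126, 0.096]
orientation: [0.0, 1.0, -0.005, 0.002]
force: [0.7, -1.6, -0.9]
gripper_width: 0.0279
```

```bash
python3 - <<'E'
from h import *
s,im,d=snap('wrist','wrist9')
to([.557,.2,.096],-.6)
cv2.imwrite('pics/crop9.png',cv2.resize(im[180:400,160:430,::-1],None,fx=2.5,fy=2.5))
E
```

```text
t 12.35 [0.5571 0.2127 0.096 ] F [-0.1 -1.9 -1.3] w 0.0281 yaw -0.58
turn [ 0.02 -0.2   0.02] shift [ 0.0001  0.0127 -0.    ]
```

View pics/crop9.png

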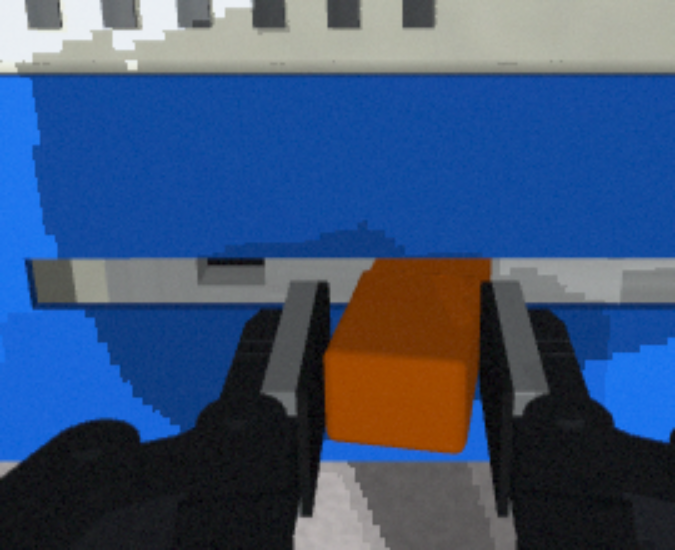

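jog_arm(commands=[0, 0, 0, 0, -0.0015, 0, 0.03, 0, 0, 0, 0, -0.003, 0, 0.03, 0, 0, 0, 0, -0.0045, 0, 0.03, 0, 0, 0, 0, -0.006, 0, 0.03, 0, 0, 0, 0, -0.0075, 0, 0.03, 0, 0, 0, 0, -0.009, 0, 0.03])

```text
clock: 12.95
tcp_pos: [0.5572, 0.2219, 0.096]
orientation: [0.0, 1.0, -0.005, 0.002]
force: [-0.2, -0.1, -0.4]
gripper_width: 0.0301
```

```bash
python3 - <<'E'
from h import *
s,im,d=snap('wrist','wrist10')
to([.557,.2,.096],-.6)
cv2.imwrite('pics/crop10.png',cv2.resize(im[180:400,160:430,::-1],None,fx=2.5,fy=2.5))
E
```

```text
t 13.0 [0.5572 0.2221 0.096 ] F [-0.7  1.1  0.3] w 0.0302 yaw -0.58
turn [ 0.01 -0.21  0.02] shift [0.0001 0.0221 0.    ]
```

View pics/crop10.png

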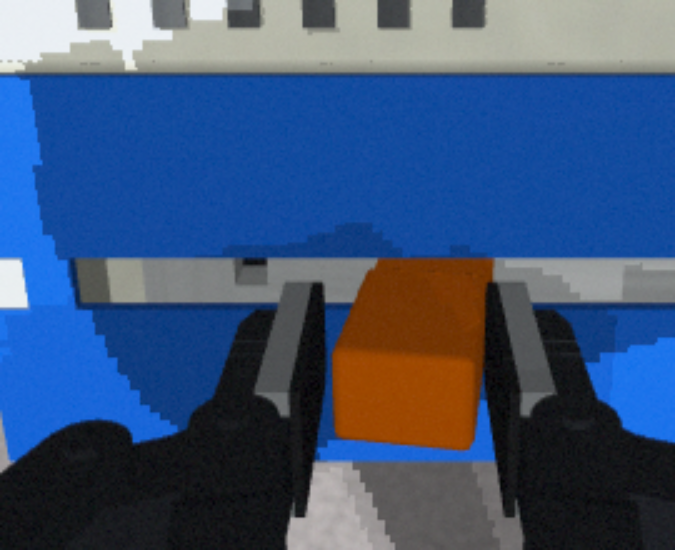

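jog_arm(commands=[0, 0, 0, 0, -0.0015, 0, 0.03, 0, 0, 0, 0, -0.003, 0, 0.03, 0, 0, 0, 0, -0.0045, 0, 0.03, 0, 0, 0, 0, -0.006, 0, 0.03])

```text
clock: 13.4
tcp_pos: [0.5572, 0.2282, 0.096]
orientation: [0.0, 1.0, -0.005, 0.002]
force: [0.2, -0.8, -0.1]
gripper_width: 0.0299
```

```bash
python3 - <<'E'
from h import *
s,im,d=snap('wrist','wrist11')
to([.557,.2,.096],-.6)
cv2.imwrite('pics/crop11.png',cv2.resize(im[180:400,160:430,::-1],None,fx=2.5,fy=2.5))
E
```

```text
t 13.45 [0.5572 0.2283 0.096 ] F [-0.6  0.8 -0.5] w 0.0301 yaw -0.58
turn [ 0.   -0.21  0.02] shift [ 0.      0.0283 -0.    ]
```

View pics/crop11.png

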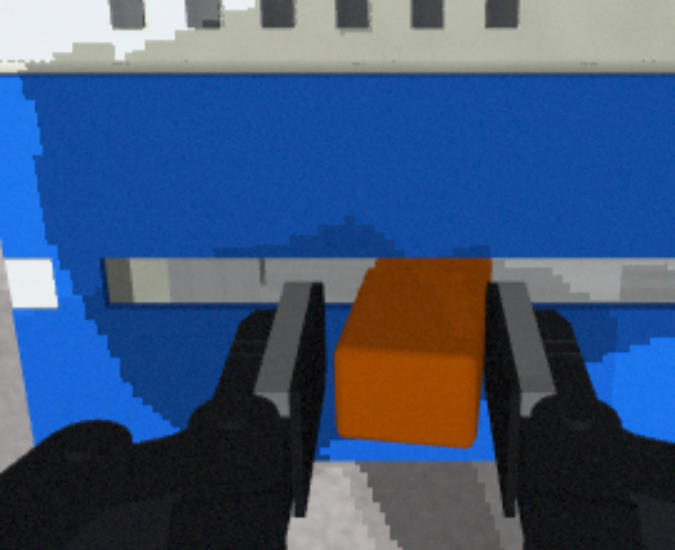

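jog_arm(commands=[0, 0, 0, 0, -0.001, 0, 0.03, 0, 0, 0, 0, -0.002, 0, 0.03, 0, 0, 0, 0, -0.003, 0, 0.03])

```text
clock: 13.75
tcp_pos: [0.5575, 0.2308, 0.0965]
orientation: [0.001, 1.0, -0.005, 0.002]
force: [-1.4, -8.6, 8.3]
gripper_width: 0.03
```

```bash
python3 - <<'E'
from h import *
s,im,d=snap('wrist','wrist12')
to([.557,.2,.096],-.6)
cv2.imwrite('pics/crop12.png',cv2.resize(im[180:400,160:430,::-1],None,fx=2.5,fy=2.5))
E
```

```text
t 13.8 [0.5575 0.2309 0.0966] F [-0.8 -8.8  6.5] w 0.0299 yaw -0.58
turn [ 0.07 -0.24  0.02] shift [-0.0002  0.0309  0.0007]
```

View pics/crop12.png

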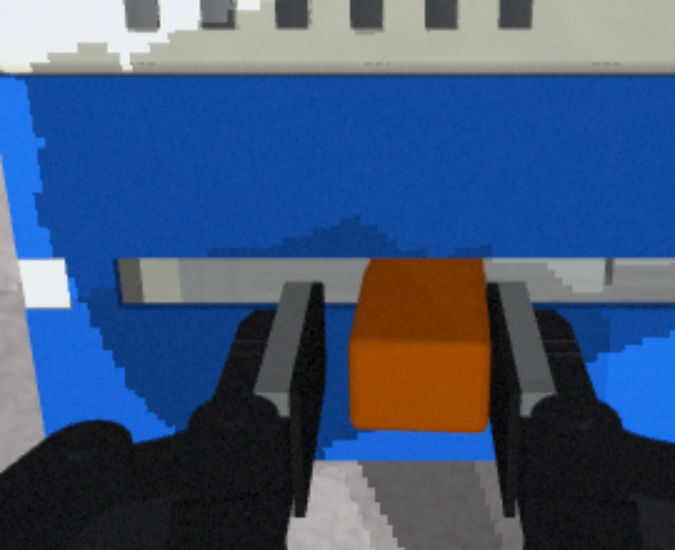

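jog_arm(commands=[0, 0, 0, 0, 0.001, 0, 0.031, 0, 0, 0, 0, 0.0025, 0, 0.034, 0, 0, 0, 0, 0.0025, 0, 0.036, 0, 0, 0, 0, 0.0025, 0, 0.036])

```text
clock: 14.2
tcp_pos: [0.5575, 0.2284, 0.0966]
orientation: [0.001, 1.0, -0.005, 0.002]
force: [-0.1, 0.3, -0.2]
gripper_width: 0.0362
```

```bash
python3 - <<'E'
from h import *
s,im,d=snap('wrist','wrist13')
to([.557,.2,.096],-.6)
cv2.imwrite('pics/crop13.png',cv2.resize(im[180:400,160:430,::-1],None,fx=2.5,fy=2.5))
E
```

```text
t 14.25 [0.5575 0.2285 0.0966] F [-0.3  0.2  1.1] w 0.036 yaw -0.59
turn [ 0.06 -0.24  0.01] shift [-0.0002  0.0285  0.0006]
```

View pics/crop13.png

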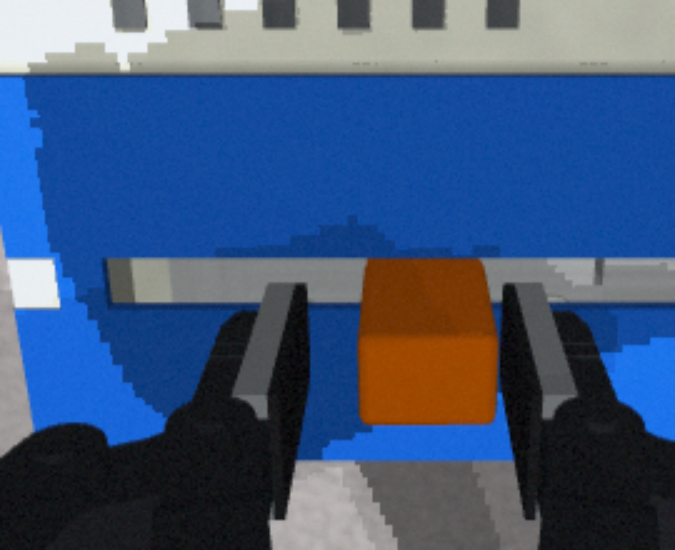

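jog_arm(commands=[0, 0, 0, 0, 0.001, 0, 0.05, 0, 0, 0, 0, 0.001, -0.005, 0.05, 0, 0, 0, 0, 0.001, -0.02, 0.05, 0, 0, 0, 0, 0.001, -0.05, 0.05, 0, 0, 0, 0, 0.001, -0.09, 0.05, 0, 0, 0, -0.02, 0.001, -0.12, 0.06, 0, 0, 0, -0.04, 0.001, -0.12, 0.06, 0, 0, 0, -0.04, 0.001, -0.12, 0.06])

```text
clock: 15.05
tcp_pos: [0.516, 0.2283, 0.2193]
orientation: [-0.0, 1.0, -0.005, 0.004]
force: [0.8, 0.4, 0.4]
gripper_width: 0.0601
```

```bash
python3 - <<'E'
from h import *
s,im,d=snap('wrist','wrist14');snap('top','top14');snap('scene','scene14')
f=np.load('pics/wrist14.npz');p,q=f['p'],f['q']
hsv=cv2.cvtColor(im,cv2.COLOR_RGB2HSV);m=cv2.inRange(hsv,(3,180,60),(16,255,255));P=cloud('wrist',d,p,q)
b=cv2.inRange(hsv,(105,150,80),(125,255,255))
n,l,st,c=cv2.connectedComponentsWithStats(m);
for i in range(1,n):
    if st[i,4]>100:
        Q=P[l==i];z=Q[:,2];print(st[i],'ztop',np.percentile(z,[50,80,95]).round(4));T=Q[z>np.percentile(z,90)-.004];A=np.c_[T[:,:2]-T[:,:2].mean(0),np.ones(len(T))];k=np.linalg.lstsq(A,T[:,2],rcond=None)[0];print('slopes deg',np.degrees(k[:2]),k[2],T.mean(0),T.min(0),T.max(0))
print('roof z',np.median(P[b>0][:,2]))
to([.557,.2,.096],-.6)
E
```

```text
[310 170  33  28 879] ztop [0.1125 0.1131 0.1137]
slopes deg [27.37618072  1.15655926] 0.11287400827508987 [0.5571575  0.22275073 0.11287401] [0.54840629 0.2112949  0.10951664] [0.59863065 0.23459453 0.3612787 ]
roof z 0.07461679614534789
t 15.2 [0.5172 0.228  0.217 ] F [-0.5 -0.   0.6] w 0.06 yaw -0.58
turn [ 0.06 -0.27  0.02] shift [0.0395 0.0275 0.1212]
```

View pics/wrist14.png

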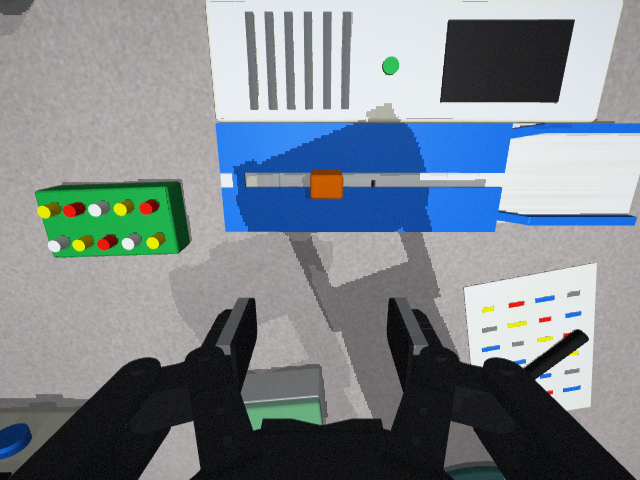

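View pics/scene14.png

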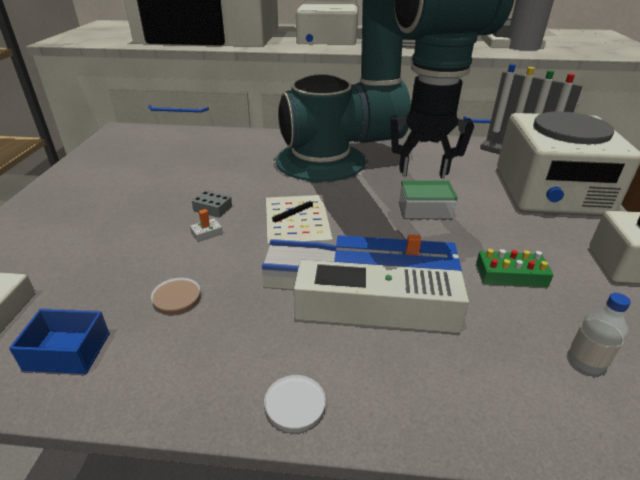

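```bash
python3 - <<'E'
from h import *
f=np.load('pics/wrist14.npz');p,q,d,im=f['p'],f['q'],f['d'],f['im']
hsv=cv2.cvtColor(im,cv2.COLOR_RGB2HSV);m=cv2.inRange(hsv,(3,180,60),(16,255,255));m=cv2.erode(m,np.ones((3,3)));P=cloud('wrist',d,p,q)
T=P[m>0];T=T[(T[:,2]>.110)&(T[:,2]<.116)];A=np.c_[T[:,:2]-T[:,:2].mean(0),np.ones(len(T))];k=np.linalg.lstsq(A,T[:,2],rcond=None)[0];print(len(T),np.degrees(k[:2]),k[2])
manip.close_job()
E
```

```text
682 [-1.72528809 -0.29660803] 0.11260122462542792
the job is handed in; nothing more can be done
```

The finned tube block with the orange handle (the larger of the two look-alikes) is loaded in the cooler, sitting home and level in the well. I set it down on the porch, opened the fingers slightly and pushed it along the slot. It tipped forward a little at the well's near edge, then dropped in level. I then let go and lifted the gripper clear. The job was handed in at about 15 s of the 54 s allowed.

**Height:** the grip top measured 112.6 mm, with the hood roof reading 74.6 mm against its true 76 mm. Corrected for that offset, the grip top is at about 114 mm, which is the fully home height.

**Level:** the grip top's slope read about -0.3° along the channel and -1.7° across it. The well's fins constrain the block across the channel, so I take the -1.7° as depth noise on an 18 mm face. I did not confirm that with a second measurement.

**Forces and bystanders:** the highest force I saw was about 12 N, when the block met the well's end wall. The amber dish and green rack look unmoved in the last pictures. The gripper touched nothing at the end.

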